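# Lock the filter cover of a bench extractor with its quarter-turn stud

## Robot

A 6-joint arm with a two-finger parallel gripper is mounted at the origin on the work surface. World frame = base frame: x ahead of the robot, y to its left, z up, the work surface at z = 0. Lengths are in mm, angles in degrees, forces in N, time in s.
With the tool pointing down it reaches from about 350 to 850 mm from the base axis. Payload 8.1 kg.
Tool frame: the origin (TCP) lies at the very end of the fingers, on their centre line; the grasp point (between the pads) lies 19 mm behind it (r.grip_point_offset is the distance from the TCP to the grasp point, in mm); z points along the fingers, y is the line along which they close (so a half turn about z gives the same grasp; the last joint's range is limited). The gripper opens to 85 mm and grips with 20 to 120 N. Pads are 22 mm wide; open, the fingers measure 114 mm over their backs; the gripper's body (76 mm by 85 mm) begins 54 mm behind the grasp point. The pads swing forward as they close: fully open they stand 13 mm farther back than shut.
Start: joints at [-4.893, 7.471, 85.268, -0, 87.261, -4.893], TCP at [600.004, 0.022, 231.292] pointing down, gripper open.
Joint ranges: [-169.43, 169.43], [-51.17, 129.36], [1.28, 143.12], [-76.62, 256.62], [0, 156.53], [-152.29, 152.29]. Speed limits (degrees/s): [136.94, 136.94, 159.86, 180, 180, 180].

## Interface

Orientations are given as [roll, pitch, yaw] about the fixed x, y, z axes, in that order (R = Rz(yaw) Ry(pitch) Rx(roll)).
In Python, from bench import status, eyes, r gives the robot as it stands.
- The arm moves only by the shell command python3 -m handwheel 'ROWS' [FORCE]. ROWS is a JSON object whose one key "series" holds a list that holds one entry, the list of rows, each a list of 7 numbers: the shift along the tool's x, y, z in cm, then the turn, a rotation vector about the tool's x, y, z in rad, then the opening, from 0 (shut) to 1 (fully open). In form: {"series": [[[tx, ty, tz, rx, ry, rz, claw], ...]]}. A call has 1 to 12 rows; each row is the pose to reach, as a shift and turn from the pose commanded when the call began, along the tool's axes at that moment; what a row does not reach only later rows make up. A row lasts 1/8 s, in which the tool goes at most 62.5 mm and 10.7 degrees, less where a joint would pass 70% of its speed; a pose out of reach is approached as far as the arm can. A call with a gripper value outside its range is refused whole. The fingers move at their own pace and stop on an object; FORCE is the grip in N (left out, the last holds). Time passes only in rows, so rows that repeat a pose let the fingers close. It gives the time, the measured TCP pose, the force, the opening and the grip force at its end, in the units of the state.
- status.sense(): the state, without advancing time (a new reading comes with each control period).
- eyes.snapshot(name): name is "scene" or "side" or "wrist"; returns a dict with "img" (480x640x3 uint8, red, green, blue), "mtx" (3x3 intrinsics, pixels), "R" (3x3) and "t" (3): a world point X has camera coordinates R X + t. Camera axes: x right, y down, z forward; pixel columns grow to the right and rows downward; lengths in mm; the calibration is good to about 2 mm. A picture is of the moment at which its call begins. There is no depth.
- r.hand_in(): hands the job in; it is judged then, once.
The state is a dict: "time": time; "joint_pos": joint angles; "qd": joint speeds; "joint_efforts": joint torques, N m; "tool_pos": TCP position; "tcp_rot": TCP orientation; "ft_force": force on the tool from outside, world axes, zero at the start; "wrist_torque": the same for the moment, N m; "finger_gap": finger opening in mm; "grip_force": force on a finger pad.
Only numpy, scipy, OpenCV 4.12 (cv2) and the standard library are available. Lean on these libraries where they do the work, as an engineer would, in place of code of your own. Each camera call takes 0.05 s, during which the arm holds its last target. There are 200 camera calls.

## Task

Close the filter opening on top of the white bench extractor: set the loose lime-green cover squarely into it until its rim sits flush all round, then push its sprung black handle in and turn it a quarter turn clockwise until it locks, and let go. Press only as hard as the spring and its end stop call for, because the moulding is thin, and leave the beaker, the tape roll and the flask standing where they are.

Things in the scene. Friction and masses are not known exactly. Their poses are not given: they have to be found in the camera images.
- extractor: White box 200 (x) x 180 (y) x 70 mm high, fixed; origin at the centre of its underside. In the middle of its top a straight-edged rectangular well, 86 mm along x, 62 mm along y, 40 mm deep. In the well stands a brass receptacle 56 x 40 mm: a 3 mm plate with a slot 28 mm along x, 10 mm along y; under it ridges 3.5 mm deep, with a notch 9 mm wide along y; 13 mm below the plate's top a steel floor.
- port (a point): Centre of the well's mouth, level with the extractor's top face, 70 mm above the table; axes as the extractor. The receptacle's plate top lies about 20 mm below this point, and differs from unit to unit by up to 3 mm either way. Pressing cover or stud on extractor or receptacle with over 40 N (all contacts added up) breaks them.
- cover: Loose lime-green cover, about 220 g with stud, upright on the table. Origin: centre of the foot of its skirt, z up. Skirt 84 (x) x 60 (y) mm, 24 high, walls 4; on it a flange 96 x 72 x 4 mm, top at z = 28 mm. Goes skirt down into the well, its x along the extractor's x, either way round; seated, the flange lies on the extractor's top and the origin is 24 mm below the port. Liftable by its handle.
- handle (a point): Middle of the stud's black grip bar (36 long, 12 wide, 20 mm high, white line on top); x along the bar. As found it lies along the cover's x, 56 mm above the cover's origin. 10 mm below this point is the top of a disc, diameter 36, 4 thick, for fingertips to press; then 14 mm of neck. The stud's foot is a cross bar parallel to the grip bar, 24 x 6 x 5 mm, underside 1 mm above the skirt's foot.
- stud_push (a joint): How far the stud is pushed into the cover, m: 0 = out, grows downward, to 0.014. Spring 3 N + 0.5 N/mm. Cover seated, the cross bar stands in the slot; it is free to turn below the ridges at 5.5 to 11.5 mm (differs from unit to unit) and meets the floor 1.5 mm deeper. Turned fully and let go it springs up into the notch: 2 to 8 mm, locked. Turned partly it stays under the ridges, 3.5 mm deeper.
- stud_turn (a joint): Turn of the stud in the cover, rad: 0 = grip bar along the cover's x (as found), grows clockwise seen from above, hard stop at 1.571 = bar across the cover. About 0.05 N m of friction.
- beaker: Loose open glass beaker, radius 33, height 85 mm, origin at the centre of its foot; leave alone.
- tape: Loose roll of paper tape lying flat, radius 32, height 25 mm, origin at the centre of its underside; leave alone.
- flask: Loose lilac flask with white cap, radius 30, height 170 mm, origin at the centre of its foot; leave alone.
Not all that is in view belongs to the job. What is shaped like the cover but pink or purple is not meant.

How it is judged:
By the outcome, as a careful person would: the job done as asked, in the order asked, and still so for the second after the job is handed in, with the robot touching nothing.
It also fails if it takes over 59 s, if anything falls off the work surface, if the arm or the gripper's body presses on something with over 40 N, if the wrist force passes 120 N, or if a joint passes its speed limit or range.

## Working session

There is one attempt and no reset: what is moved stays moved. The work goes in short steps, Python scripts to look and compute and a shell command to move; the robot and the scene stay as the last step left them, time stands still between calls to the robot, and variables do not carry over. Pictures are saved under pics/ and viewed, at most 10 in all, crops included, and the job is handed in when it is done.

```bash
ls; mkdir -p pics; python3 - <<'E'
from bench import status, eyes, r
import cv2,json,pickle
d={}
for n in("scene","side","wrist"):
    s=eyes.snapshot(n);d[n]=s
    print(n,s["mtx"],s["R"],s["t"])
    cv2.imwrite(f"pics/{n}0.png",s["img"][:,:,::-1])
pickle.dump(d,open("d0.pkl","wb"))
print(status.sense())
E
```

```text
pics
scene [[437.03655376   0.         321.92764051]
 [  0.         437.03655376 234.99310644]
 [  0.           0.           1.        ]] [[-0.81222012  0.58294913  0.02165142]
 [ 0.27154391  0.41066886 -0.87041082]
 [-0.51629679 -0.70108587 -0.4918498 ]] [ 432.23983174  -35.28475494 1001.01394336]
side [[484.31508937   0.         323.46265898]
 [  0.         484.31508937 241.96158913]
 [  0.           0.           1.        ]] [[ 0.99880661 -0.04516768  0.01858052]
 [-0.00606158 -0.49213592 -0.87049727]
 [ 0.04846249  0.8693458  -0.4918224 ]] [-483.86369077   51.46637212  878.00205958]
wrist [[417.83171208   0.         320.31790175]
 [  0.         417.83171208 242.70145778]
 [  0.           0.           1.        ]] [[ 9.99998642e-01  6.70270858e-04 -1.50563198e-03]
 [ 1.08799005e-03 -9.54687244e-01  2.97608941e-01]
 [-1.23792905e-03 -2.97610175e-01 -9.54686677e-01]] [-600.14496225  -38.33623427  379.63851876]
{'time': 0.15, 'joint_pos': array([-4.89383239e+00,  7.50468630e+00,  8.53159119e+01, -6.50340542e-04,
        8.72611903e+01, -4.89273187e+00]), 'qd': array([-0.04122821, -0.16412249, -0.23574985, -0.05248338, -0.11900572,
       -0.07569615]), 'joint_efforts': array([ 1.01583330e-03, -5.70061326e+01, -5.01160097e+01, -1.39109225e-04,
        9.69119486e-03, -7.10949371e-05]), 'tool_pos': array([5.99574429e+02, 4.65364744e-02, 2.30481182e+02]), 'tcp_rot': array([-1.79918454e+02, -6.32859784e-03,  8.99989265e+01]), 'ft_force': array([ 0.51350387, -1.24660988, -0.03970191]), 'wrist_torque': array([-0.01814049, -0.04294659, -0.03341151]), 'grip_force': 0.0, 'finger_gap': 85.84624789837464}
```

View pics/scene0.png

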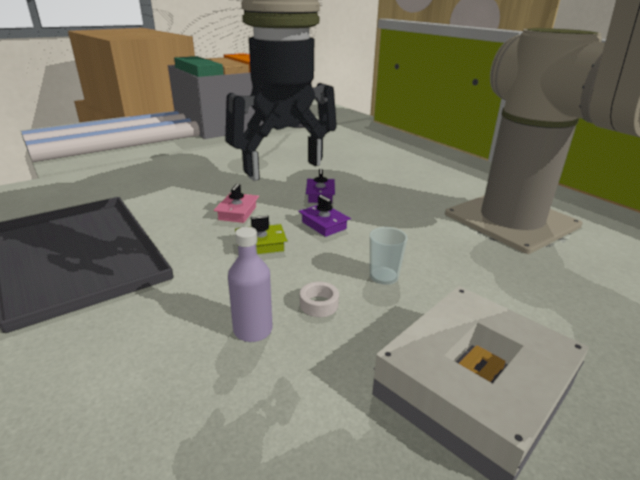

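View pics/side0.png

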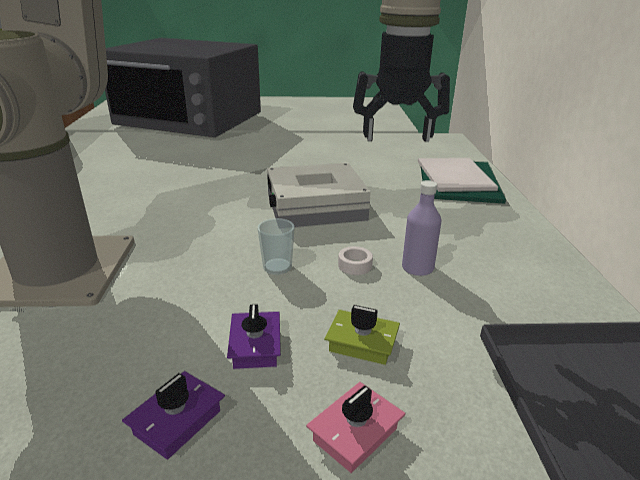

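The scene view shows the lime cover at about (265,235) behind the flask and the extractor at about (480,370). The side view shows the lime cover at (363,335), the extractor at (318,190), and the beaker, tape and flask between them. Next I'll enlarge these areas.

```bash
python3 - <<'E'
import cv2,numpy as np
a=cv2.imread("pics/side0.png")
c1=cv2.resize(a[295:370,315:415],None,fx=4,fy=4,interpolation=cv2.INTER_CUBIC)   # 400x300
c2=cv2.resize(a[155:230,260:380],None,fx=4,fy=4,interpolation=cv2.INTER_CUBIC)  # 480x300
b=cv2.imread("pics/scene0.png")
c3=cv2.resize(b[280:480,370:590],None,fx=2.5,fy=2.5,interpolation=cv2.INTER_CUBIC)#550x500
o=np.zeros((600,800,3),np.uint8);o[:300,:400]=c1;o[300:,:480]=c2
c4=cv2.resize(b[200:260,225:305],None,fx=4,fy=4,interpolation=cv2.INTER_CUBIC) #320x240
o[:240,420:740]=c4
o[300:600,490:790]=cv2.resize(b[310:410,430:530],None,fx=3,fy=3,interpolation=cv2.INTER_CUBIC)
cv2.imwrite("pics/crops.png",o)
cv2.imwrite("pics/ext.png",c3)
E
```

```text
(no output)
```

View pics/crops.png

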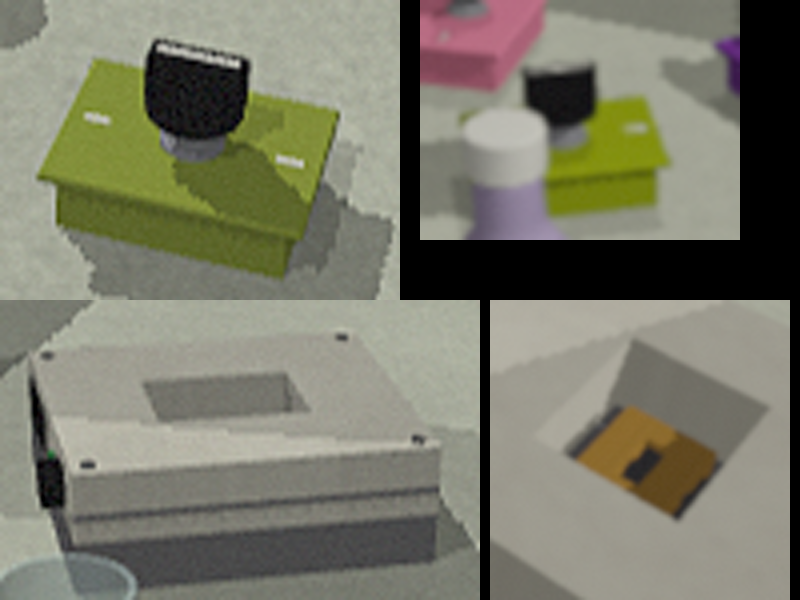

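View pics/ext.png

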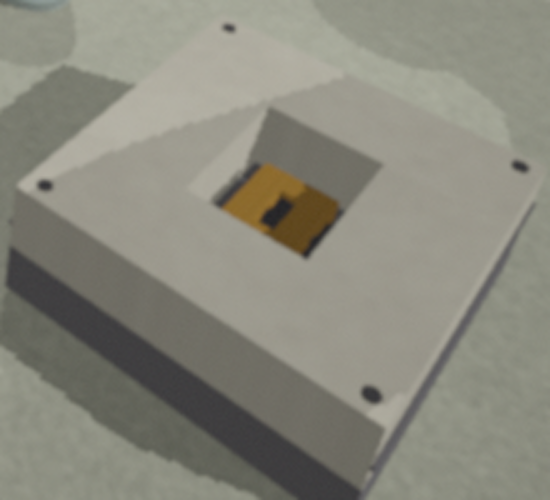

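The crops show: the lime cover's flange corners at side px (339,310), (400,323), (391,354), (325,340), with the bar parallel to its long side; the mouth corners at scene px (478,323), (523,346), (492,383), (445,355). The well is empty apart from the brass receptacle.

```bash
cat > h.py <<'E'
import numpy as np
from scipy.optimize import least_squares
def ray(s,p,z):
    K,R,t=map(np.asarray,(s["mtx"],s["R"],s["t"]))
    d=R.T@np.linalg.solve(K,[p[0],p[1],1]);c=-R.T@t
    return c+d*(z-c[2])/d[2]
def rect(P,L,W):
    "fit x,y,yaw of LxW rectangle to 4 ordered corners (cyclic), try both starts"
    P=np.array(P)[:,:2];best=None
    for k in range(4):
        for y0 in (0,1.57,3.14,-1.57):
            C=np.array([[L,W],[-L,W],[-L,-W],[L,-W]])/2
            for Cc in (C,C[::-1]):
                def f(v):
                    c,s=np.cos(v[2]),np.sin(v[2])
                    return (Cc@np.array([[c,s],[-s,c]])+v[:2]-np.roll(P,k,0)).ravel()
                o=least_squares(f,[*P.mean(0),y0])
                if best is None or o.cost<best.cost-1e-6: best=o
    return best.x[:2],np.degrees(best.x[2])%180,np.sqrt(best.cost*2/4)
E
python3 - <<'E'
import pickle;from h import *
np.set_printoptions(precision=1,suppress=True)
d=pickle.load(open("d0.pkl","rb"));S,D=d["scene"],d["side"]
print("mouth scene",rect([ray(S,p,70) for p in[(478,323.2),(523.2,345.6),(492,383.2),(444.8,355.2)]],86,62))
print("mouth side",rect([ray(D,p,70) for p in[(295.5,175.75),(332.5,173.25),(337.5,183),(299.5,186)]],86,62))
print("cover side",rect([ray(D,p,28) for p in[(338.75,309.75),(400,323.25),(390.75,353.5),(324.5,339.5)]],96,72))
print("bar",[ray(D,p,66)for p in[(353.75,306.25),(375.5,311.25),(364.6,308.75)]])
print("cover right corner scene",[ray(S,p,z)for p,z in[((225+225/4+5,200+97/4),28),((225+248/4,200+165/4),28)]][:])
for n,p,z in[("beaker",(278,268),0),("tape",(356,262),12),("flask",(420,268),0),("purple",(256,330),28)]: print(n,ray(D,p,z))
print("flask cap",ray(S,(247,233),170))
E
```

```text
mouth scene (array([477.6, 263.2]), np.float64(10.027241078294253), np.float64(1.4737222813520785))
mouth side (array([478.9, 262.4]), np.float64(9.881204464451315), np.float64(1.7284838522833241))
cover side (array([ 532.1, -213.8]), np.float64(159.67886547838359), np.float64(1.2524644546147803))
bar [array([ 517.3, -205.2,   66. ]), array([ 546.9, -217.5,   66. ]), array([ 532.1, -211.4,   66. ])]
cover right corner scene [array([ 467.2, -217.4,   28. ]), array([ 502.3, -157.6,   28. ])]
beaker [400.    1.5   0. ]
tape [544.8   1.   12. ]
flask [665.5  -2.8  -0. ]
purple [ 376.7 -208.6   28. ]
flask cap [660.3   3.3 170. ]
```

```bash
python3 -m handwheel '{"series":[[[-5,-1.6,0,0,0,-0.17,0.6],[-10,-3.2,0,0,0,-0.34,0.6],[-15,-4.8,0,0,0,-0.51,0.6],[-19,-6,0,0,0,-0.68,0.6],[-21.3,-6.8,0,0,0,-0.85,0.6],[-21.3,-6.8,1,0,0,-1.03,0.6],[-21.3,-6.8,3,0,0,-1.22,0.6],[-21.3,-6.8,4,0,0,-1.22,0.6],[-21.3,-6.8,5,0,0,-1.22,0.6],[-21.3,-6.8,5,0,0,-1.22,0.6],[-21.3,-6.8,5,0,0,-1.22,0.6]]]}' 60
python3 - <<'E'
from bench import status, eyes
import cv2,pickle
s=eyes.snapshot("wrist");pickle.dump(s,open("d1.pkl","wb"))
cv2.imwrite("pics/w1.png",s["img"][:,:,::-1])
q=status.sense();print(q["tool_pos"],q["tcp_rot"],q["finger_gap"],q["ft_force"])
E
```

```text
time: 1.52
tool_pos: [532.3, -213.0, 181.9]
tcp_rot: [-180.0, 0.0, 159.8]
ft_force: [0.3, 0.3, 0.0]
finger_gap: 51.1
grip_force: 0.0
[ 532.43179076 -213.10087324  182.08084393] [-1.79990202e+02  6.50675862e-02  1.59854426e+02] 51.25811338550686 [ 0.23163802  0.98106495 -0.30005854]
```

View pics/w1.png

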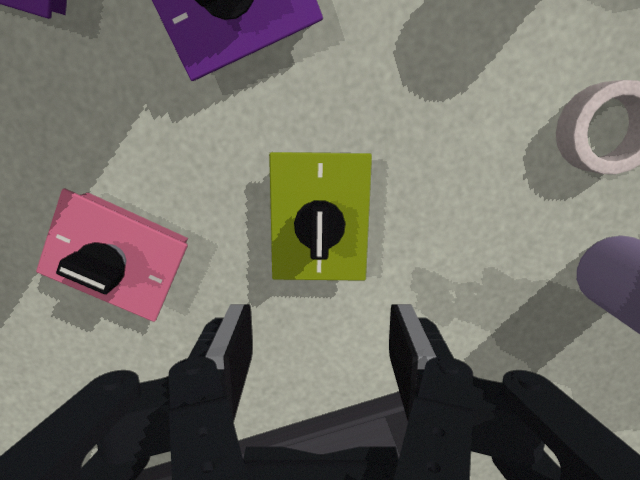

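The wrist view shows the cover almost square to the fingers: flange corners at (270,153), (371,154), (366,280), (272,279), white line from (320,212) to (319,257).

```bash
python3 - <<'E'
import pickle;from h import *
np.set_printoptions(precision=1,suppress=True)
s=pickle.load(open("d1.pkl","rb"))
print(rect([ray(s,p,28) for p in[(270,153),(371,154),(366,280),(272,279)]],96,72))
a,b=[ray(s,p,66)for p in[(320,212),(319.2,257.5)]];print(a,b,(a+b)/2,np.degrees(np.arctan2(*(b-a)[1::-1])))
E
```

```text
(array([ 531.9, -212.3]), np.float64(159.22532961305652), np.float64(0.9117383301713513))
[ 518.5 -207.1   66. ] [ 547.  -218.1   66. ] [ 532.7 -212.6   66. ] -21.117632432916263
```

```bash
python3 -m handwheel '{"series":[[[0,0,4,0,0,0.01,0.4],[0,0,8,0,0,0.01,0.4],[0,0,11,0,0,0.01,0.4],[0,0,12.5,0,0,0.01,0.4],[0,0,13.1,0,0,0.01,0.4],[0,0,13.1,0,0,0.01,0.4],[0,0,13.1,0,0,0.01,0],[0,0,13.1,0,0,0.01,0],[0,0,13.1,0,0,0.01,0],[0,0,13.1,0,0,0.01,0],[0,0,13.1,0,0,0.01,0],[0,0,13.1,0,0,0.01,0]]]}' 60
```

```text
time: 3.08
tool_pos: [532.8, -213.4, 51.0]
tcp_rot: [-180.0, 0.1, 159.3]
ft_force: [2.6, -3.4, 5.1]
finger_gap: 10.4
grip_force: 61.8
```

```bash
python3 -m handwheel '{"series":[[[0,0,-1,0,0,0,0],[0,0,-3,0,0,0,0],[0,0,-6,0,0,0,0],[0,0,-9,0,0,0,0],[0,0,-12,0,0,0,0],[0,0,-13,0,0,0,0],[0,0,-13,0,0,0,0]]]}' 60
python3 -m handwheel '{"series":[[[1,2,0,0,0,0,0],[3,6,0,0,0,-0.05,0],[5.5,10.5,0,0,0,-0.12,0],[8,15.5,0,0,0,-0.2,0],[10.5,20.5,0,0,0,-0.28,0],[13,25.5,0,0,0,-0.36,0],[15.5,30.3,0,0,0,-0.44,0],[18,35,0,0,0,-0.5,0],[20,39,0,0,0,-0.536,0],[21.4,41.6,0,0,0,-0.536,0],[22,42.6,0,0,0,-0.536,0],[22,42.6,0,0,0,-0.536,0]]]}' 60
python3 - <<'E'
from bench import status, eyes
import cv2,pickle
d={}
for n in("wrist","scene","side"):
    d[n]=eyes.snapshot(n)
    cv2.imwrite(f"pics/{n}2.png",d[n]["img"][:,:,::-1])
pickle.dump(d,open("d2.pkl","wb"))
q=status.sense();print(q["time"],q["tool_pos"],q["tcp_rot"],q["finger_gap"],q["ft_force"],q["wrist_torque"])
E
```

```text
time: 3.95
tool_pos: [532.1, -213.0, 180.8]
tcp_rot: [-180.0, 0.0, 159.3]
ft_force: [1.1, 0.5, -2.6]
finger_gap: 10.3
grip_force: 60.8
time: 5.45
tool_pos: [475.4, 263.5, 179.2]
tcp_rot: [-180.0, -0.1, -169.9]
ft_force: [-0.6, -0.1, -1.8]
finger_gap: 10.6
grip_force: 60.8
5.6 [476.52009295 262.25710668 179.94744208] [-1.79971017e+02 -3.35936227e-02 -1.70016887e+02] 10.336677379212565 [-0.53554065 -0.17189417 -1.42379745] [ 0.03349786 -0.04657365  0.00561446]
```

View pics/wrist2.png

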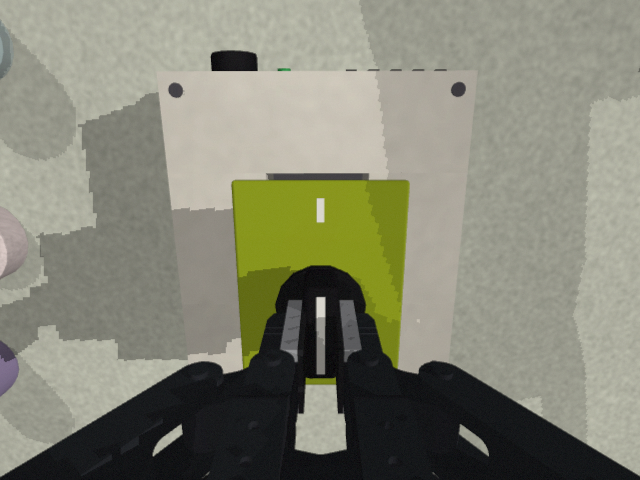

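The wrist view shows the cover hanging square under the gripper (flange far edge (232,181) to (409,181)). The well's far edge is just visible at (267,174) to (369,174), and the extractor's far top edge runs (158,71) to (477,71).

```bash
python3 - <<'E'
import pickle;from h import *
np.set_printoptions(precision=2,suppress=True)
s=pickle.load(open("d2.pkl","rb"))["wrist"]
T=np.array([476.52,262.26]);y=np.radians(-170)
ux=np.array([np.cos(y),np.sin(y)]);uy=np.array([np.sin(y),-np.cos(y)])
def tl(p,z):
    v=ray(s,p,z)[:2]-T;return v@ux,v@uy
for n,z,P in[("flange",157,[(232,181),(409,181)]),("mouth",70,[(267,174),(369,174)]),("box",70,[(158,71),(477,71)]),("screws",70,[(176,90),(458,89.5)]),("covermark",157,[(320.5,199),(320.5,221)]),("bar",195,[(320.5,297),(320.5,374)])]:
    a,b=[np.array(tl(p,z))for p in P];print(n,a,b,(a+b)/2,np.degrees(np.arctan2(*(b-a))))
for k in((477.6,263.2),(478.9,262.4)): v=np.array(k)-T;print(v@ux,v@uy)
E
```

```text
flange [ 49.86 -32.97] [50.08 36.96] [49.97  2.  ] 0.17476559671977088
mouth [ 40.67 -30.19] [40.85 31.07] [40.76  0.44] 0.17340174556383517
box [ 97.97 -89.27] [98.45 89.37] [98.21  0.05] 0.1547815646141932
screws [ 87.98 -80.17] [88.69 79.71] [88.34 -0.23] 0.25350342555052374
covermark [42.76  2.03] [33.69  2.06] [38.22  2.04] -89.83045236456536
bar [17.37  2.14] [-12.19   2.23] [2.59 2.19] -89.83045236456549
-1.226821660260139 0.7381792559511815
-2.3681531970424183 -0.2754095774255976
```

```bash
python3 -m handwheel '{"series":[[[-0.5,-0.3,0.5,0,0,0,0],[-1,-0.6,1.5,0,0,0,0],[-0.2,-0.12,3,0,0,0,0],[-0.2,-0.12,4.2,0,0,0,0],[-0.2,-0.12,4.8,0,0,0,0],[-0.2,-0.12,4.8,0,0,0,0],[-0.2,-0.12,4.8,0,0,0,0]]]}' 60
python3 - <<'E'
from bench import status, eyes
import cv2,pickle,numpy as np
d={}
for n in("wrist","scene","side"):
    d[n]=eyes.snapshot(n)
pickle.dump(d,open("d3.pkl","wb"))
w,s,e=[d[n]["img"][:,:,::-1] for n in("wrist","scene","side")]
f=lambda a,k:cv2.resize(a,None,fx=k,fy=k,interpolation=cv2.INTER_CUBIC)
o=np.zeros((600,800,3),np.uint8)
o[:300,:400]=f(w[60:210,220:420],2)
o[:300,400:]=f(s[300:400,430:563],3)[:300,:399].copy() if 0 else cv2.resize(s[300:400,430:563],(400,300),interpolation=cv2.INTER_CUBIC)
o[300:,:480]=f(e[145:205,270:366],5)
cv2.imwrite("pics/c3.png",o)
q=status.sense();print(q["time"],q["tool_pos"],q["tcp_rot"],q["finger_gap"],q["ft_force"],q["wrist_torque"])
E
```

```text
time: 6.48
tool_pos: [479.1, 262.6, 132.8]
tcp_rot: [180.0, 0.0, -170.0]
ft_force: [-0.4, -0.6, -2.3]
finger_gap: 10.6
grip_force: 60.8
6.625 [479.15210745 262.60266204 132.93504633] [ 1.79984758e+02  6.02695403e-02 -1.69962972e+02] 10.04602586583985 [ 0.00246938 -0.34475796 -1.9239655 ] [-0.02069798 -0.04066873  0.01386789]
```

View pics/c3.png

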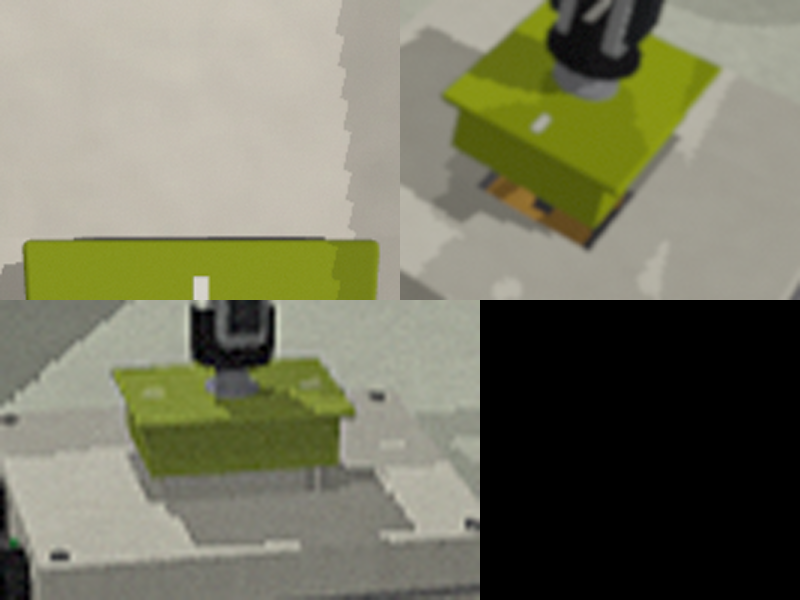

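The crops show the cover hanging parallel above the well. Wrist: flange edge px 232 to 409 at row 180, mouth edge 256.5 to 383.5 at row 179.5. Scene: skirt foot corner (496.5,376). Side: skirt foot (300,180) to (337.6,178.2).

```bash
python3 - <<'E'
import pickle;from h import *
np.set_printoptions(precision=2,suppress=True)
d=pickle.load(open("d3.pkl","rb"));s=d["wrist"]
T=np.array([479.15,262.6]);y=np.radians(-170)
ux=np.array([np.cos(y),np.sin(y)]);uy=np.array([np.sin(y),-np.cos(y)])
def tl(s,p,z):
    v=ray(s,p,z)[:2]-T;return np.array([v@ux,v@uy])
for zf in(102,105,108):
    print("zf",zf,"flange",tl(s,(232,180),zf),tl(s,(409,180),zf), "scene foot near(-42,30 => c)",tl(d["scene"],(496.5,376),zf-28)-[-42,30],tl(d["scene"],(448.3,349),zf-28)-[42,30],"side foot (-y)",tl(d["side"],(300,180),zf-28)-[42,-30],tl(d["side"],(337.6,178.2),zf-28)-[-42,-30])
print("mouth",tl(s,(256.5,179.5),70),tl(s,(383.5,179.5),70))
print("mouth scene",tl(d["scene"],(492.5,382.7),70)-[-43,31])
for k in((477.6,263.2),(478.9,262.4)): v=np.array(k)-T;print(v@ux,v@uy)
E
```

```text
zf 102 flange [ 48.09 -36.08] [48.2  37.41] scene foot near(-42,30 => c) [10.77  0.53] [-74.46 -60.18] side foot (-y) [-2.99 22.9 ] [-4.33 18.71]
zf 105 flange [ 48.56 -35.44] [48.67 36.78] scene foot near(-42,30 => c) [7.63 1.32] [-77.59 -58.92] side foot (-y) [-1.71 15.66] [-2.42 11.5 ]
zf 108 flange [ 49.02 -34.81] [49.13 36.14] scene foot near(-42,30 => c) [4.49 2.1 ] [-80.72 -57.65] side foot (-y) [-0.42  8.42] [-0.52  4.29]
mouth [ 43.39 -30.8 ] [43.49 31.64]
mouth scene [ 3.29 -0.3 ]
1.4222631105687253 0.8600393271910253
0.28093157378644595 -0.1535495061857538
```

```bash
python3 -m handwheel '{"series":[[[-0.04,-0.02,0.3,0,0,0,0],[-0.04,-0.02,0.6,0,0,0,0],[-0.04,-0.02,0.8,0,0,0,0],[-0.04,-0.02,1.0,0,0,0,0],[-0.04,-0.02,1.2,0,0,0,0],[-0.04,-0.02,1.4,0,0,0,0],[-0.04,-0.02,1.4,0,0,0,0]]]}' 60
python3 - <<'E'
from bench import status
q=status.sense();print(q["tool_pos"],q["tcp_rot"],q["ft_force"],q["wrist_torque"])
E
```

```text
time: 7.5
tool_pos: [479.0, 262.2, 118.1]
tcp_rot: [-180.0, -0.0, -170.0]
ft_force: [-0.1, -0.0, -1.8]
finger_gap: 10.3
grip_force: 60.8
[479.03587918 262.23532214 118.06329537] [-1.79994763e+02 -2.11632192e-02 -1.69962083e+02] [-0.13518123 -0.02633027 -1.77159237] [-0.0089544   0.03170201 -0.02431422]
```

```bash
python3 -m handwheel '{"series":[[[0,0,0.2,0,0,0,0],[0,0,0.4,0,0,0,0],[0,0,0.6,0,0,0,0],[0,0,0.6,0,0,0,0]]]}' 60
python3 -m handwheel '{"series":[[[0,0,0.2,0,0,0,0],[0,0,0.4,0,0,0,0],[0,0,0.6,0,0,0,0],[0,0,0.6,0,0,0,0]]]}' 60
python3 - <<'E'
from bench import status
q=status.sense();print(q["tool_pos"],q["tcp_rot"],q["ft_force"],q["wrist_torque"])
E
```

```text
time: 8.0
tool_pos: [479.0, 262.2, 112.0]
tcp_rot: [-180.0, -0.0, -170.0]
ft_force: [-0.2, 0.5, -2.4]
finger_gap: 10.4
grip_force: 60.8
time: 8.5
tool_pos: [479.0, 262.2, 106.0]
tcp_rot: [-180.0, -0.0, -170.0]
ft_force: [0.2, -0.1, -1.1]
finger_gap: 10.4
grip_force: 60.8
[478.99099925 262.22815243 106.011944  ] [-1.79994452e+02 -2.60185437e-02 -1.69963278e+02] [ 0.17976479 -0.13444672 -1.12467882] [-0.04854962 -0.01648587 -0.06580054]
```

```bash
python3 -m handwheel '{"series":[[[0,0,0.2,0,0,0,0],[0,0,0.4,0,0,0,0],[0,0,0.4,0,0,0,0]]]}' 60
python3 -m handwheel '{"series":[[[0,0,0.1,0,0,0,0],[0,0,0.2,0,0,0,0],[0,0,0.2,0,0,0,0]]]}' 60
python3 -m handwheel '{"series":[[[0,0,0.1,0,0,0,0],[0,0,0.2,0,0,0,0],[0,0,0.2,0,0,0,0]]]}' 60
python3 -m handwheel '{"series":[[[0,0,0.1,0,0,0,0],[0,0,0.2,0,0,0,0],[0,0,0.2,0,0,0,0]]]}' 60
python3 - <<'E'
from bench import status,eyes
import cv2,pickle,numpy as np
q=status.sense();print(q["tool_pos"],q["tcp_rot"],q["ft_force"],q["wrist_torque"])
d={n:eyes.snapshot(n) for n in("wrist","scene","side")}
pickle.dump(d,open("d4.pkl","wb"))
w,s,e=[d[n]["img"][:,:,::-1] for n in("wrist","scene","side")]
R=lambda a,z:cv2.resize(a,z,interpolation=cv2.INTER_CUBIC)
o=np.zeros((600,800,3),np.uint8)
o[:300,:400]=R(w[100:400,120:520],(400,300));o[:300,400:]=R(s[300:400,430:563],(400,300));o[300:,:480]=R(e[145:205,270:366],(480,300))
cv2.imwrite("pics/c4.png",o)
E
```

```text
time: 8.88
tool_pos: [479.0, 262.2, 102.0]
tcp_rot: [-180.0, -0.0, -170.0]
ft_force: [0.4, 0.4, -2.4]
finger_gap: 10.1
grip_force: 60.8
time: 9.25
tool_pos: [479.1, 262.3, 100.2]
tcp_rot: [-180.0, -0.0, -170.0]
ft_force: [-0.7, -0.7, -1.6]
finger_gap: 10.1
grip_force: 60.8
time: 9.62
tool_pos: [479.2, 262.3, 98.2]
tcp_rot: [180.0, 0.0, -170.0]
ft_force: [-0.6, -0.2, -1.9]
finger_gap: 10.4
grip_force: 60.8
time: 10.0
tool_pos: [479.4, 262.3, 96.6]
tcp_rot: [180.0, 0.0, -170.0]
ft_force: [-1.4, -1.2, 2.8]
finger_gap: 10.2
grip_force: 61.4
[479.36264138 262.34205523  96.64315624] [ 1.79996504e+02  2.79334155e-02 -1.69959973e+02] [-1.40211734 -1.22137225  2.80761437] [-0.17330924  0.28924207  0.00146441]
```

View pics/c4.png

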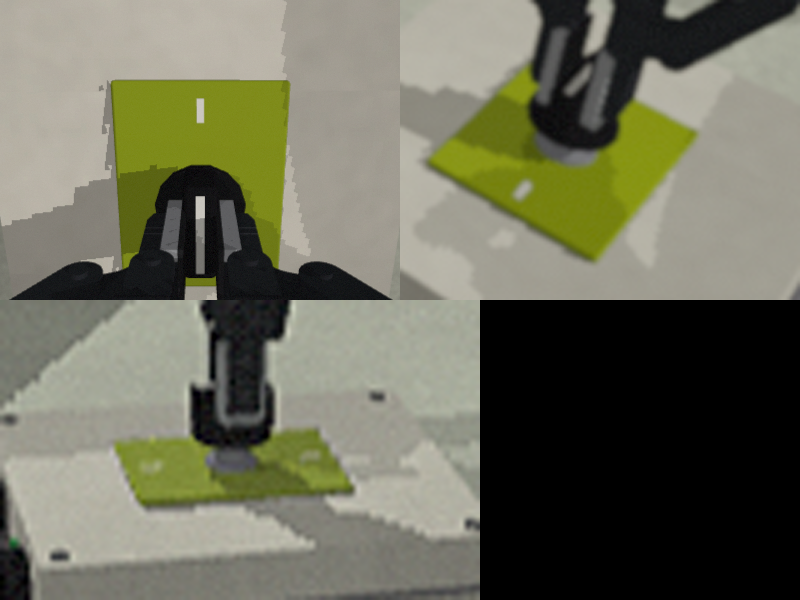

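The views show the flange lying flat on the extractor all round, with the handle still upright in the fingers. Now I'll push in small steps.

```bash
python3 -m handwheel '{"series":[[[0,0,0.1,0,0,0,0],[0,0,0.2,0,0,0,0],[0,0,0.2,0,0,0,0]]]}' 60
python3 -m handwheel '{"series":[[[0,0,0.1,0,0,0,0],[0,0,0.2,0,0,0,0],[0,0,0.2,0,0,0,0]]]}' 60
python3 -m handwheel '{"series":[[[0,0,0.1,0,0,0,0],[0,0,0.1,0,0,0,0]]]}' 60
python3 -m handwheel '{"series":[[[0,0,0.1,0,0,0,0],[0,0,0.1,0,0,0,0]]]}' 60
```

```text
time: 10.52
tool_pos: [479.3, 262.4, 94.4]
tcp_rot: [180.0, 0.0, -170.0]
ft_force: [-0.7, -0.9, 4.2]
finger_gap: 10.5
grip_force: 61.6
time: 10.9
tool_pos: [479.3, 262.4, 92.4]
tcp_rot: [180.0, 0.0, -170.0]
ft_force: [-0.9, -0.7, 4.9]
finger_gap: 10.3
grip_force: 61.7
time: 11.15
tool_pos: [479.3, 262.4, 91.5]
tcp_rot: [180.0, 0.0, -170.0]
ft_force: [-1.5, -0.1, 4.5]
finger_gap: 10.1
grip_force: 61.8
time: 11.4
tool_pos: [479.3, 262.4, 90.5]
tcp_rot: [180.0, 0.0, -170.0]
ft_force: [-0.8, -1.1, 5.0]
finger_gap: 10.2
grip_force: 61.8
```

```bash
for i in 1; do :; done
python3 -m handwheel '{"series":[[[0,0,0.05,0,0,0,0],[0,0,0.05,0,0,0,0]]]}' 60 | grep -E 'pos|ft'
python3 -m handwheel '{"series":[[[0,0,0.05,0,0,0,0],[0,0,0.05,0,0,0,0]]]}' 60 | grep -E 'pos|ft'
python3 -m handwheel '{"series":[[[0,0,0.05,0,0,0,0],[0,0,0.05,0,0,0,0]]]}' 60 | grep -E 'pos|ft'
python3 -m handwheel '{"series":[[[0,0,0.05,0,0,0,0],[0,0,0.05,0,0,0,0]]]}' 60 | grep -E 'pos|ft'
```

```text
tool_pos: [479.3, 262.4, 90.1]
ft_force: [-1.8, -0.8, 6.4]
tool_pos: [479.4, 262.4, 89.6]
ft_force: [-2.4, -1.3, 7.3]
tool_pos: [479.4, 262.4, 89.1]
ft_force: [-2.3, -1.3, 6.1]
tool_pos: [479.4, 262.4, 88.7]
ft_force: [-1.8, -0.3, 6.2]
```

```bash
python3 -m handwheel '{"series":[[[0,0,0.05,0,0,0,0],[0,0,0.05,0,0,0,0]]]}' 60 | grep -E 'pos|ft'
python3 -m handwheel '{"series":[[[0,0,0.05,0,0,0,0],[0,0,0.05,0,0,0,0]]]}' 60 | grep -E 'pos|ft'
python3 -m handwheel '{"series":[[[0,0,0.05,0,0,0,0],[0,0,0.05,0,0,0,0]]]}' 60 | grep -E 'pos|ft'
```

```text
tool_pos: [479.4, 262.4, 88.2]
ft_force: [-2.2, -1.1, 7.5]
tool_pos: [479.4, 262.4, 87.7]
ft_force: [-3.0, -1.1, 8.0]
tool_pos: [479.4, 262.4, 87.3]
ft_force: [-2.5, -1.4, 8.1]
```

```bash
python3 -m handwheel '{"series":[[[0,0,0.05,0,0,0,0],[0,0,0.05,0,0,0,0]]]}' 60 | grep -E 'pos|ft'
python3 -m handwheel '{"series":[[[0,0,0.05,0,0,0,0],[0,0,0.05,0,0,0,0]]]}' 60 | grep -E 'pos|ft'
python3 -m handwheel '{"series":[[[0,0,0.05,0,0,0,0],[0,0,0.05,0,0,0,0]]]}' 60 | grep -E 'pos|ft'
```

```text
tool_pos: [479.4, 262.4, 86.8]
ft_force: [-2.4, -0.9, 7.1]
tool_pos: [479.4, 262.4, 86.3]
ft_force: [-2.0, -0.4, 8.7]
tool_pos: [479.5, 262.4, 85.9]
ft_force: [-3.0, -1.0, 7.7]
```

```bash
python3 -m handwheel '{"series":[[[0,0,0.05,0,0,0,0],[0,0,0.05,0,0,0,0]]]}' 60 | grep -E 'pos|ft'
python3 -m handwheel '{"series":[[[0,0,0.05,0,0,0,0],[0,0,0.05,0,0,0,0]]]}' 60 | grep -E 'pos|ft'
python3 -m handwheel '{"series":[[[0,0,0.05,0,0,0,0],[0,0,0.05,0,0,0,0]]]}' 60 | grep -E 'pos|ft'
```

```text
tool_pos: [479.4, 262.4, 85.4]
ft_force: [-2.8, -1.8, 8.8]
tool_pos: [479.5, 262.4, 85.3]
ft_force: [-2.8, -2.5, 10.4]
tool_pos: [479.6, 262.5, 85.2]
ft_force: [-5.1, -3.0, 14.6]
```

```bash
python3 -m handwheel '{"series":[[[0,0,-0.1,0,0,0,0],[0,0,-0.15,0,0,0,0],[0,0,-0.15,0,0,0,0]]]}' 60 | grep -E 'pos|ft'
python3 -m handwheel '{"series":[[[0,0,0,0,0,0.1,0],[0,0,0,0,0,0.2,0],[0,0,0,0,0,0.3,0],[0,0,0,0,0,0.3,0]]]}' 60
python3 - <<'E'
from bench import status
print(status.sense()["wrist_torque"])
E
```

```text
tool_pos: [479.4, 262.4, 85.9]
ft_force: [-2.8, -1.4, 7.9]
time: 15.52
tool_pos: [479.5, 261.9, 85.8]
tcp_rot: [-180.0, 0.0, 172.8]
ft_force: [-2.7, -3.3, 8.3]
finger_gap: 10.1
grip_force: 62.2
[-0.57293042  0.42560189 -0.04486311]
```

```bash
python3 -m handwheel '{"series":[[[0,0,0,0,0,0.12,0],[0,0,0,0,0,0.24,0],[0,0,0,0,0,0.36,0],[0,0,0,0,0,0.48,0],[0,0,0,0,0,0.6,0],[0,0,0,0,0,0.72,0],[0,0,0,0,0,0.84,0],[0,0,0,0,0,0.96,0],[0,0,0,0,0,1.08,0],[0,0,0,0,0,1.2,0],[0,0,0,0,0,1.25,0],[0,0,0,0,0,1.25,0]]]}' 60
python3 - <<'E'
from bench import status
print(status.sense()["wrist_torque"])
E
```

```text
time: 17.02
tool_pos: [478.6, 261.2, 85.3]
tcp_rot: [-179.9, 0.1, 101.2]
ft_force: [-5.1, -6.4, 9.8]
finger_gap: 10.0
grip_force: 62.4
[-1.26134495  0.91489012  0.02211664]
```

```bash
python3 -m handwheel '{"series":[[[0,0,0,0,0,0.02,0],[0,0,0,0,0,0.04,0],[0,0,0,0,0,0.04,0]]]}' 60
python3 - <<'E'
from bench import status
print(status.sense()["wrist_torque"])
E
```

```text
time: 17.4
tool_pos: [478.5, 261.2, 85.3]
tcp_rot: [-179.9, 0.1, 98.9]
ft_force: [-5.8, -6.4, 10.3]
finger_gap: 10.6
grip_force: 62.4
[-1.29740009  1.01716524  0.13761695]
```

```bash
python3 -m handwheel '{"series":[[[0,0,-0.1,0,0,0,0],[0,0,-0.2,0,0,0,0],[0,0,-0.3,0,0,0,0],[0,0,-0.3,0,0,0,0]]]}' 60
python3 -m handwheel '{"series":[[[0,0,-0.05,0,0,0,0],[0,0,-0.1,0,0,0,0],[0,0,-0.1,0,0,0,0]]]}' 60
```

```text
time: 17.9
tool_pos: [478.5, 261.1, 88.0]
tcp_rot: [-179.9, 0.1, 98.9]
ft_force: [-3.9, -5.8, 6.8]
finger_gap: 10.2
grip_force: 62.1
time: 18.27
tool_pos: [478.5, 261.1, 88.9]
tcp_rot: [-179.9, 0.1, 98.9]
ft_force: [-5.0, -5.6, 7.0]
finger_gap: 10.3
grip_force: 62.1
```

The stud has risen 3.6 mm from the floor with the spring still pushing up. That is above the ridge edge, so it is in the notch. Releasing now.

```bash
python3 -m handwheel '{"series":[[[0,0,-0.05,0,0,0,0],[0,0,-0.1,0,0,0,0],[0,0,-0.1,0,0,0,0]]]}' 20
python3 -m handwheel '{"series":[[[0,0,0,0,0,0,0.2],[0,0,0,0,0,0,0.4],[0,0,0,0,0,0,0.45],[0,0,0,0,0,0,0.45],[0,0,-2,0,0,0,0.45],[0,0,-5,0,0,0,0.45],[0,0,-9,0,0,0,0.45],[0,0,-12,0,0,0,0.45],[0,0,-12,0,0,0,0.45]]]}' 20
python3 - <<'E'
from bench import status,eyes
import cv2,pickle,numpy as np
d={n:eyes.snapshot(n) for n in("wrist","scene","side")}
w,s,e=[d[n]["img"][:,:,::-1] for n in("wrist","scene","side")]
R=lambda a,z:cv2.resize(a,z,interpolation=cv2.INTER_CUBIC)
o=np.zeros((600,800,3),np.uint8)
o[:300,:400]=R(w,(400,300));o[:300,400:]=R(s[300:400,430:563],(400,300));o[300:,:400]=R(e[145:220,265:365],(400,300));o[300:,400:]=R(e,(400,300))
cv2.imwrite("pics/c5.png",o)
E
```

```text
time: 18.65
tool_pos: [478.5, 261.1, 89.9]
tcp_rot: [-179.9, 0.1, 99.0]
ft_force: [-4.3, -6.4, 6.5]
finger_gap: 10.5
grip_force: 62.0
time: 19.77
tool_pos: [480.9, 263.1, 213.8]
tcp_rot: [179.7, -0.1, 98.9]
ft_force: [-0.6, 0.2, -0.7]
finger_gap: 38.4
grip_force: 0.0
```

View pics/c5.png

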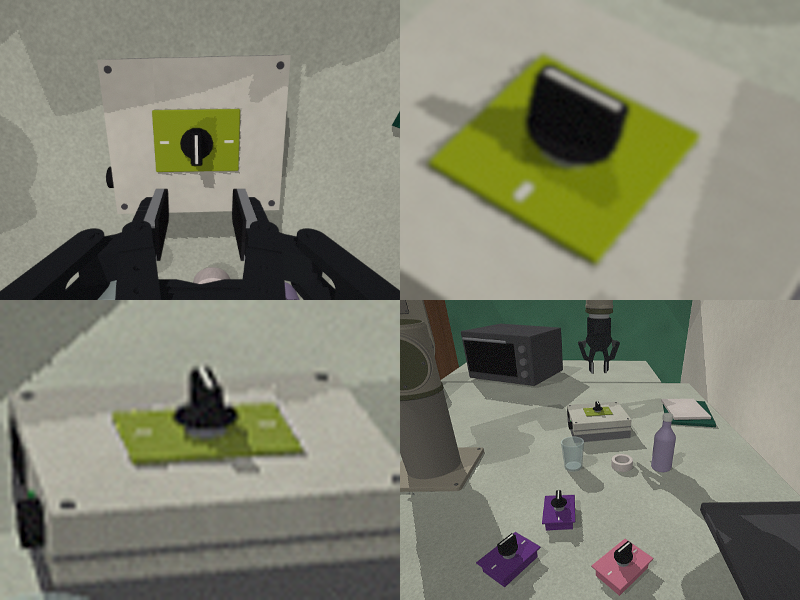

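The cover is flush all round. The bar stands square across it and low, with only a sliver of neck showing. The beaker, tape and flask are where they were, and the robot is clear.

```bash
python3 -c "
from bench import r
print(r.hand_in())"
```

```text
the job is handed in; nothing more can be done
None
```

The lime-green cover is seated flush in the extractor, and its handle is pushed in, turned a quarter turn clockwise, sprung up into the locking notch and released. The highest wrist force I read while pressing was about 15 N. The beaker, tape and flask look undisturbed, and the job was handed in at about 20 s.

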